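Rearrange four capped samples so that each stands in the dish of its cap colour

ROBOT

A 6-joint arm with a two-finger parallel gripper is mounted at the origin on a cart in front of the work surface, level with it; the furniture and walls round the work are solid. World frame = base frame: x ahead of the robot, y to its left, z up, the work surface at z = 0. Lengths are in m, angles in rad, forces in N, time in s.
With the tool pointing down it reaches from about 0.225 to 0.875 m from the base axis. Payload 3.4 kg.
Tool frame: the origin (TCP) lies at the very end of the fingers, on their centre line; the grasp point (between the pads) lies 19 mm behind it; z points along the fingers, y is the line along which they close (so a half turn about z gives the same grasp; the last joint's range is limited). The gripper opens to 85 mm and grips with 20 to 120 N. Pads are 22 mm wide; open, the fingers measure 114 mm over their backs; the gripper's body (76 mm by 85 mm) begins 54 mm behind the grasp point. The pads swing forward as they close: fully open they stand 13 mm farther back than shut.
Start: joints at [1.208, 0.276, 1.505, -0, 1.361, -0.121], TCP at [0.138, 0.558, 0.192] pointing down, gripper open.
Joint ranges: [-2.89, 2.89], [-0.75, 2.08], [0.22, 2.7], [-1.18, 4.32], [0.11, 2.71], [-2.7, 2.7]. Speed limits (rad/s): [2.57, 2.57, 3.14, 3.14, 3.14, 3.14].

INTERFACE

Orientations are given as a unit quaternion [w, x, y, z].
In Python, from rig import manip, eyes gives the robot as it stands.
- The arm moves only by the tool servo_tool, never from a script. Its argument "series" is text: rows parted by semicolons, each of 7 numbers parted by spaces: the shift along the tool's x, y, z in m, then the turn, a rotation vector about the tool's x, y, z in degrees, then the closure, from 0 (fully open) to 1 (shut). In form: dx dy dz ax ay az fingers; .... A call has 1 to 5 rows; each row is the pose to reach, as a shift and turn from the pose commanded when the call began, along the tool's axes at that moment; what a row does not reach only later rows make up. A row lasts 1/10 s, in which the tool goes at most 50 mm and 8.59 degrees, less where a joint would pass 70% of its speed; a pose out of reach is approached as far as the arm can. A call with a gripper value outside its range is refused whole. The fingers move at their own pace and stop on an object; "squeeze" is the grip in N (left out, the last holds). Time passes only in rows, so rows that repeat a pose let the fingers close. It gives the time, the measured TCP pose, the force, the opening and the grip force at its end, in the units of the state.
- manip.get_state(): the state, without advancing time (a new reading comes with each control period).
- eyes.get_image(name): name is "side" or "top"; returns the picture (400x640x3 uint8, red, green, blue); there is no depth.
- eyes.camera_info(name): a dict with "fx", "fy", "cx", "cy" (pixels), "eye" and "orientation" of the camera in the world. Camera axes: x right, y down, z forward; pixel columns grow to the right and rows downward; lengths in m; the calibration is good to about 2 mm. A picture is of the moment at which its call begins. camera_info takes no time and is no camera call.
- manip.sign_off(): hands the job in; it is judged then, once.
The state is a dict: "clock": time; "qpos": joint angles; "qd": joint speeds; "effort": joint torques, N m; "position": TCP position; "ee_rot": TCP orientation; "contact_force": force on the tool from outside, world axes, zero at the start; "moment": the same for the moment, N m; "width": finger opening in m; "gripper_force": force on a finger pad.
Only numpy, scipy, OpenCV 4.12 (cv2) and the standard library are available. Lean on these libraries where they do the work, as an engineer would, in place of code of your own. Each camera call takes 0.05 s, during which the arm holds its last target. There are 200 camera calls.

TASK

The four capped samples were set down in each other's dishes: put every one upright in the middle of the dish that has the colour of its cap. No two fit in one dish, so park a sample in the empty green dish when you need room; the green dish must be empty again at the end. Never lay a sample down or stand it on the bare worktop.

Things in the scene. Friction and masses are not known exactly. Their poses are not given: they have to be found in the camera images.
- vial_black: Small sample vial, 32 mm across the cap, 54 mm tall: black screw cap (32 mm across, ridged, from 32 to 54 mm above the underside) on a clear glass body 24 mm across with pink contents. Loose, upright, about 40 g; origin at the centre of its underside, z up. Grip it across the cap. Starts in a dish of another colour.
- vial_white: Small sample vial, 32 mm across the cap, 54 mm tall: white screw cap (32 mm across, ridged, from 32 to 54 mm above the underside) on a clear glass body 24 mm across with brown contents. Loose, upright, about 40 g; origin at the centre of its underside, z up. Grip it across the cap. Starts in a dish of another colour.
- vial_blue: Small sample vial, 32 mm across the cap, 54 mm tall: blue screw cap (32 mm across, ridged, from 32 to 54 mm above the underside) on a clear glass body 24 mm across with pale contents. Loose, upright, about 40 g; origin at the centre of its underside, z up. Grip it across the cap. Starts in a dish of another colour.
- bottle_orange: Small brown (amber) glass bottle with an orange ridged screw cap, 47 mm across, 92 mm tall; the cap is 47 mm across and reaches from 70 to 92 mm above the underside. Loose, upright, about 150 g; origin at the centre of its underside, z up. Grip it across the cap. Starts in a dish of another colour.
- dish_black: Flat round black plastic dish, fixed, 76 mm across outside, 68 mm inside, on a round aluminium plate 86 mm across and 2 mm thick; rim 12 mm and inner floor 8 mm above the worktop. Origin at the centre of the plate's underside. Home of the black-capped vial.
- dish_white: Flat round white plastic dish, fixed, 76 mm across outside, 68 mm inside, on a round aluminium plate 86 mm across and 2 mm thick; rim 12 mm and inner floor 8 mm above the worktop. Origin at the centre of the plate's underside. Home of the white-capped vial.
- dish_blue: Flat round blue plastic dish, fixed, 76 mm across outside, 68 mm inside, on a round aluminium plate 86 mm across and 2 mm thick; rim 12 mm and inner floor 8 mm above the worktop. Origin at the centre of the plate's underside. Home of the blue-capped vial.
- dish_orange: Flat round orange plastic dish, fixed, 76 mm across outside, 68 mm inside, on a round aluminium plate 86 mm across and 2 mm thick; rim 12 mm and inner floor 8 mm above the worktop. Origin at the centre of the plate's underside. Home of the orange-capped bottle.
- dish_green: Flat round green plastic dish, fixed, 76 mm across outside, 68 mm inside, on a round aluminium plate 86 mm across and 2 mm thick; rim 12 mm and inner floor 8 mm above the worktop. Origin at the centre of the plate's underside. Spare, empty at first.
- distiller: Obstacle, fixed: white distillation unit 0.72 m tall, left of the dishes, about 0.5 m deep (x), 0.37 m wide (y); origin at the centre of its underside. The dishes and a loose red stopper (30 mm tall, not needed) stand 95 mm or more apart to its right. Its front is 0.23 m before its origin: if the arm starts on its other side, fold up and pass before or above it.

How it is judged:
At the end, for the whole second after the job is handed in: each sample stands upright (within 0.1 rad) on the floor of the dish of its cap's colour, centred to within 12 mm, at rest and released; the green dish is empty (horizontal distance between vial_black and dish_black below 0.012 m and z of vial_black in the frame of dish_black between 0.005 and 0.011 m and angle between each of vial_black, vial_white, vial_blue, bottle_orange's own z axis and vertical below 0.1 rad and linear speed of each of vial_black, vial_white, vial_blue, bottle_orange below 0.01 m/s and horizontal distance between vial_white and dish_white below 0.012 m and z of vial_white in the frame of dish_white between 0.005 and 0.011 m and horizontal distance between vial_blue and dish_blue below 0.012 m and z of vial_blue in the frame of dish_blue between 0.005 and 0.011 m and horizontal distance between bottle_orange and dish_orange below 0.012 m and z of bottle_orange in the frame of dish_orange between 0.005 and 0.011 m and not (horizontal distance between vial_black and dish_green below 0.03 m) and not (horizontal distance between vial_white and dish_green below 0.03 m) and not (horizontal distance between vial_blue and dish_green below 0.03 m) and not (horizontal distance between bottle_orange and dish_green below 0.03 m)); the robot touches nothing.
It fails at once if a sample stands or lies on the bare worktop (height (world z) of any of vial_black, vial_white, vial_blue, bottle_orange below 0.005 m).
It fails at once if a sample is tipped over (more than 0.6 rad) (angle between any of vial_black, vial_white, vial_blue, bottle_orange's own z axis and vertical above 0.6 rad).
It also fails if it takes over 120 s, if anything falls off the work surface, if the arm or the gripper's body presses on something with over 40 N, if the wrist force passes 120 N, or if a joint passes its speed limit or range.

## Working session

There is one attempt and no reset: what is moved stays moved. The work goes in short steps, Python scripts to look and compute and a tool call to move; the robot and the scene stay as the last step left them, time stands still between calls to the robot, and variables do not carry over. Pictures are saved under pics/ and viewed, at most 17 in all, crops included, and the job is handed in when it is done.

Besides the shell and the picture viewer there is one more tool, called after "Emit:" as name(argument=value, ...), one argument or row to a line, values as JSON. servo_tool: Moves the arm, as the interface text tells. Its arguments: {"type":"object","properties":{"series":{"type":"string"},"squeeze":{"type":"number"}},"required":["series"]}

```bash
ls; mkdir -p pics
python3 - <<'E'
from rig import manip, eyes
import cv2
for n in("top","side"):
    cv2.imwrite(f"pics/{n}0.png",cv2.cvtColor(eyes.get_image(n),cv2.COLOR_RGB2BGR)); print(eyes.camera_info(n))
print(manip.get_state())
E
```

```text
pics
{'fx': 469.29597766112494, 'fy': 469.29597766112494, 'cx': 324.51334468978354, 'cy': 210.20437081158013, 'eye': array([0.02678614, 0.0454785 , 0.7127103 ]), 'orientation': array([ 0.22392336, -0.65048443,  0.68858473, -0.22930199])}
{'fx': 368.1209526139828, 'fy': 368.1209526139828, 'cx': 316.58261972105373, 'cy': 199.97954096382233, 'eye': array([ 0.00330513, -0.36301334,  0.59390464]), 'orientation': array([-0.37654074,  0.79518267, -0.43385711,  0.1940866 ])}
{'clock': 0.1, 'qpos': array([ 1.20802407e+00,  2.76517621e-01,  1.50602234e+00,  3.76450223e-05,
        1.36069730e+00, -1.21022101e-01]), 'qd': array([ 0.00132636, -0.00109552, -0.00364222, -0.00082363,  0.00200102,
        0.00090398]), 'effort': array([ 1.90330473e-03, -4.17697477e+01, -2.46408784e+01, -4.45393039e-05,
        5.84942507e-03, -2.71303185e-05]), 'position': array([0.13746612, 0.55776949, 0.19152803]), 'ee_rot': array([-2.14848246e-04,  1.20584818e-01,  9.92702687e-01, -7.93953626e-04]), 'contact_force': array([ 0.30005531, -0.23554161,  0.24653096]), 'moment': array([ 0.05274342, -0.02616674, -0.04723833]), 'gripper_force': 0.0, 'width': 0.08537593569651276}
```

View pics/top0.png

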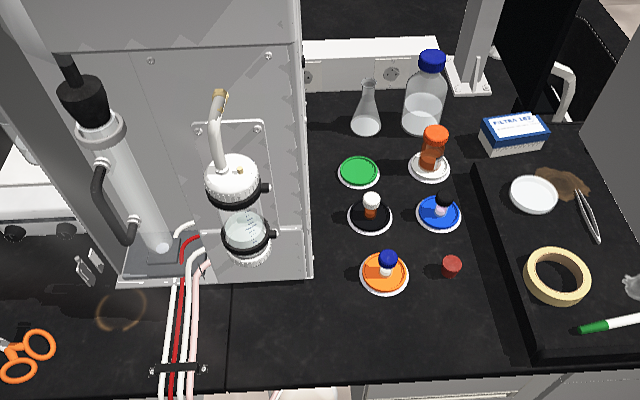

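View pics/side0.png

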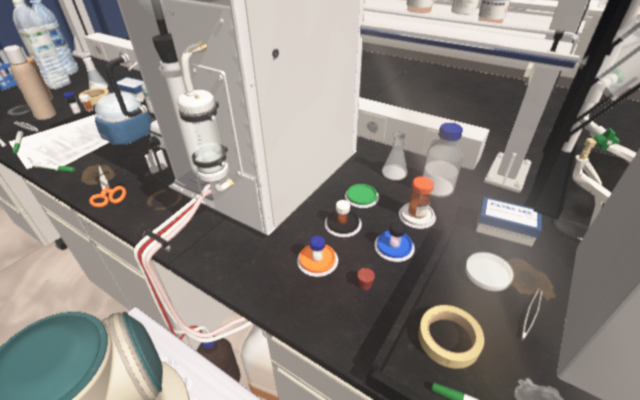

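The top view shows the blue-capped vial in the orange dish (385,270), the white-capped in black (370,214) and the black-capped in blue (439,212). The orange bottle is in the white dish (430,165), green is empty (359,171), and the stopper is at (452,266). In the side view the dishes are at about (318,259), (343,222), (395,245), (418,213) and (362,194).

```bash
cat > h.py <<'E'
import numpy as np, cv2
from scipy.spatial.transform import Rotation as R
from scipy.optimize import least_squares
from rig import manip, eyes
def rot(q): return R.from_quat(np.r_[q[1:],q[0]])
def ray(n,px):
    c=eyes.camera_info(n); px=np.atleast_2d(px).astype(float)
    d=np.c_[(px[:,0]-c['cx'])/c['fx'],(px[:,1]-c['cy'])/c['fy'],np.ones(len(px))]
    return c['eye'],rot(c['orientation']).apply(d)
def cast(n,px,z):
    e,d=ray(n,px); return (e+d*((z-e[2])/d[:,2])[:,None])[:,:2]
def proj(n,P):
    c=eyes.camera_info(n); p=rot(c['orientation']).inv().apply(np.atleast_2d(P)-c['eye'])
    return np.c_[p[:,0]/p[:,2]*c['fx']+c['cx'],p[:,1]/p[:,2]*c['fy']+c['cy']]
def plate(img,n,p0):
    """outline of the bright plate against the dark top, cast on z=2mm, circle r=43mm"""
    c=cast(n,p0,.005)[0]
    g=img.max(2).astype(np.float32)
    for _ in range(4):
        pts=[]
        for a in np.linspace(0,2*np.pi,120,endpoint=False):
            r=np.linspace(.054,.036,73)
            P=np.c_[c[0]+r*np.cos(a),c[1]+r*np.sin(a),np.full(73,.002)]
            uv=proj(n,P).astype(np.float32)
            v=cv2.remap(g,uv[:,:1],uv[:,1:],cv2.INTER_LINEAR)[:,0]
            k=np.argmax(v>110)
            if k>0: pts.append(P[k,:2])
        pts=np.array(pts)
        if len(pts)<20: return c,len(pts)
        f=least_squares(lambda x:np.hypot(*(pts-x).T)-.043,c,loss='soft_l1',f_scale=.001); c=f.x
    return c,len(pts)
def blob(img,lo,hi,p0,rad=22):
    h=cv2.cvtColor(img,cv2.COLOR_RGB2HSV); m=cv2.inRange(h,np.array(lo),np.array(hi))
    w=np.zeros_like(m); cv2.circle(w,tuple(map(int,p0)),rad,255,-1); m&=w
    k,l,s,ce=cv2.connectedComponentsWithStats(m); 
    i=1+np.argmax(s[1:,4]); return ce[i],s[i]
E
python3 - <<'E'
from h import *
P0={'top':dict(orange=(385,273),black=(370,216),blue=(439,213),white=(430,167),green=(359,172)),
'side':dict(orange=(318,260),black=(343,223),blue=(395,245),white=(418,213),green=(362,195))}
I={n:eyes.get_image(n) for n in P0}
for k in P0['top']: print(k,[ (np.round(c,4),m) for c,m in (plate(I[n],n,P0[n][k]) for n in P0)])
print('stopper',cast('top',(452,270),.01),cast('side',(366,280),.015))
# enlarged crops
a=cv2.resize(I['top'][130:300,330:475],None,fx=3.4,fy=3.4,interpolation=cv2.INTER_CUBIC)
cv2.imwrite('pics/c1.png',a[:,:,::-1])
E
```

```text
orange [(array([ 0.4264, -0.071 ]), 120), (array([ 0.4265, -0.0749]), 108)]
black [(array([ 0.5497, -0.0601]), 88), (array([ 0.5493, -0.0649]), 80)]
blue [(array([ 0.5479, -0.1901]), 105), (array([ 0.548, -0.194]), 110)]Traceback (most recent call last):
  File "<stdin>", line 5, in <module>
  File "<stdin>", line 5, in <genexpr>
  File "h.py", line 24, in plate
    uv=proj(n,P).astype(np.float32)
       ~~~~^^^^^
  File "h.py", line 13, in proj
    c=eyes.camera_info(n); p=rot(c['orientation']).inv().apply(np.atleast_2d(P)-c['eye'])
ValueError: time passes only in moves, steps and waits
```

```bash
sed -i 's/eyes.camera_info(n)/CI[n]/; /^from rig/a CI={n:eyes.camera_info(n) for n in ("top","side")}' h.py
python3 - <<'E'
from h import *
P0={'top':dict(orange=(385,273),black=(370,216),blue=(439,213),white=(430,167),green=(359,172)),
'side':dict(orange=(318,260),black=(343,223),blue=(395,245),white=(418,213),green=(362,195))}
I={n:eyes.get_image(n) for n in P0}
for k in P0['top']: print(k,[ (np.round(c,4),m) for c,m in (plate(I[n],n,P0[n][k]) for n in P0)])
print('stopper',cast('top',(452,270),.01),cast('side',(366,280),.015))
a=np.hstack([cv2.resize(I['top'][130:300,330:470],(420,510),interpolation=cv2.INTER_CUBIC),cv2.resize(I['side'][160:290,290:383+0],(365,510),interpolation=cv2.INTER_CUBIC)])
cv2.imwrite('pics/c1.png',a[:,:,::-1])
E
```

```text
orange [(array([ 0.4265, -0.071 ]), 120), (array([ 0.4265, -0.0749]), 107)]
black [(array([ 0.5497, -0.0601]), 86), (array([ 0.5493, -0.0649]), 80)]
blue [(array([ 0.5479, -0.1901]), 105), (array([ 0.548, -0.194]), 110)]
white [(array([ 0.6673, -0.195 ]), 108), (array([ 0.6667, -0.1995]), 101)]
green [(array([ 0.6622, -0.0501]), 116), (array([ 0.6678, -0.0515]), 107)]
stopper [[ 0.42135906 -0.18713884]] [[ 0.42537337 -0.18849388]]
```

View pics/c1.png

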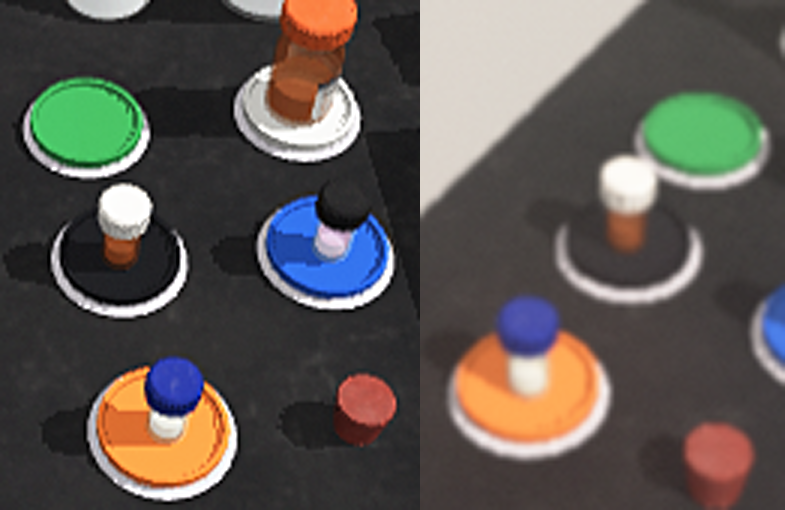

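The crop shows the caps cleanly separable: white (125,210), black (343,203), blue (174,386) and orange (320,20). The samples stand slightly off-centre in their dishes.

```bash
cat >> h.py <<'E'
HSV={'blue':((108,120,40),(130,255,230)),'orange':((5,190,190),(14,255,255)),'white':((0,0,110),(180,70,255)),'black':((0,0,0),(180,255,60))}
def cap(imgs,col,P0,z,rad=16):
    """cap silhouette centroid = cap centre; per view cast on its height"""
    out=[]
    for n in imgs:
        c,s=blob(imgs[n],*HSV[col],P0[n],rad); out.append((np.round(cast(n,c,z)[0],4),np.round(c,1),s.tolist()))
    return out
E
python3 - <<'E'
from h import *
I={n:eyes.get_image(n) for n in ('top','side')}
P={'blue':((388,259),(318,243)),'white':((371,201),(343,207)),'black':((444,198),(396,232)),'orange':((435,134),(423,186))}
for k,(a,b) in P.items():
    print(k,cap(I,k,{'top':a,'side':b},.089 if k=='orange' else .051,{'orange':18,'blue':15,'white':13,'black':11}[k]))
print('wall floor',cast('top',[(313,278),(306,97),(118,284)],0),cast('side',[(270,234),(358,152)],0))
print('flask',cast('top',(248,265),0.1))
E
```

```text
blue [(array([ 0.4267, -0.0731]), array([387.6, 258.1]), [378, 249, 20, 20, 307]), (array([ 0.4302, -0.0729]), array([317.2, 242.4]), [310, 236, 15, 14, 157])]
white [(array([ 0.5501, -0.0599]), array([371.1, 200. ]), [363, 191, 18, 19, 268]), (array([ 0.559 , -0.0616]), array([344.2, 205.2]), [336, 195, 21, 19, 243])]
black [(array([ 0.5497, -0.1929]), array([444.4, 196.6]), [434, 187, 22, 20, 309]), (array([ 0.541 , -0.1922]), array([394.6, 231.8]), [389, 225, 14, 11, 51])]Traceback (most recent call last):
  File "<stdin>", line 5, in <module>
  File "h.py", line 43, in cap
    c,s=blob(imgs[n],*HSV[col],P0[n],rad); out.append((np.round(cast(n,c,z)[0],4),np.round(c,1),s.tolist()))
        ~~~~^^^^^^^^^^^^^^^^^^^^^^^^^^^^^
  File "h.py", line 37, in blob
    i=1+np.argmax(s[1:,4]); return ce[i],s[i]
        ~~~~~~~~~^^^^^^^^^
    return _wrapfunc(a, 'argmax', axis=axis, out=out, **kwds)
    return bound(*args, **kwds)
ValueError: attempt to get argmax of an empty sequence
```

```bash
sed -i "s/'orange':((5,190,190),(14,255,255))/'orange':((3,170,150),(12,255,255))/" h.py
python3 - <<'E'
from h import *
I={n:eyes.get_image(n) for n in ('top','side')}
for n,p in (('top',(435,134)),('side',(423,186))):
    h=cv2.cvtColor(I[n],cv2.COLOR_RGB2HSV); print([h[p[1]+d,p[0]].tolist() for d in range(-10,20,3)])
    c,s=blob(I[n],(3,150,185),(16,255,255),p,16); print(c,s,cast(n,c,.089))
print('wall floor',cast('top',[(313,278),(306,97),(118,284)],0),cast('side',[(270,234),(358,152)],0))
print('flask',cast('top',(248,265),0.1))
E
```

```text
[[8, 80, 243], [10, 178, 251], [10, 186, 251], [10, 184, 251], [10, 185, 251], [10, 179, 253], [7, 211, 110], [8, 213, 138], [9, 160, 107], [10, 181, 134]]
[436.7781155  132.96960486] [425 125  24  20 329] [[ 0.67500205 -0.19730428]]
[[7, 110, 200], [8, 158, 249], [8, 161, 249], [9, 159, 249], [7, 164, 238], [7, 163, 205], [7, 147, 165], [9, 120, 149], [9, 132, 151], [9, 126, 144]]
[421.96190476 184.58571429] [413 177  19  17 210] [[ 0.67335472 -0.1942551 ]]
wall floor [[0.42549999 0.05117094]
 [0.90720205 0.04900132]
 [0.4336036  0.38555251]] [[0.43491182 0.05942613]
 [0.84305977 0.05323557]]
flask [[0.39761931 0.14761959]]
```

Emit:
servo_tool(
  series="0 0 -0.03 0 0 -7; 0 0 -0.06 0 0 -13.85; 0 0 -0.06 0 0 -13.85",
  squeeze=30,
)

```text
invalid input
```

Emit:
servo_tool(
  series="-0.01 -0.045 0 0 0 0 0; -0.02 -0.09 0 0 0 0 0; -0.03 -0.135 0 0 0 0 0; -0.04 -0.18 0 0 0 0 0; -0.05 -0.225 0 0 0 0 0",
)

```text
clock: 1.0
position: [0.1321, 0.3261, 0.1923]
ee_rot: [0.0, 0.12, 0.993, 0.0]
contact_force: [0.0, -1.0, 0.2]
width: 0.0849
gripper_force: 0.0
```

Emit:
servo_tool(
  series="0 0 -0.03 0 0 -7 0; 0 0 -0.06 0 0 -13.85 0; 0 0 -0.06 0 0 -13.85 0",
  squeeze=30,
)

```text
clock: 1.3
position: [0.1338, 0.3296, 0.256]
ee_rot: [0.002, -0.0, 1.0, 0.004]
contact_force: [0.4, 0.6, -0.0]
width: 0.0852
gripper_force: 0.0
```

Emit:
servo_tool(
  series="-0.025 -0.04 0 0 0 0 0; -0.05 -0.08 0 0 0 0 0; -0.075 -0.13 0 0 0 0 0; -0.1 -0.18 0 0 0 0 0; -0.116 -0.225 0 0 0 0 0",
)

```text
clock: 1.8
position: [0.2446, 0.1131, 0.2522]
ee_rot: [0.001, -0.0, 1.0, 0.0]
contact_force: [0.5, -0.4, 0.8]
width: 0.0853
gripper_force: 0.0
```

Emit:
servo_tool(
  series="-0.005 -0.04 0 0 0 0 0; -0.01 -0.08 0 0 0 0 0; -0.015 -0.12 0 0 0 0 0; -0.02 -0.175 0 0 0 0 0; -0.02 -0.175 0 0 0 0 0",
)

```text
clock: 2.3
position: [0.2642, -0.0667, 0.2521]
ee_rot: [-0.0, 0.007, 1.0, -0.002]
contact_force: [-0.4, -0.1, 0.2]
width: 0.0855
gripper_force: 0.0
```

Emit:
servo_tool(
  series="-0.05 0 0 0 0 0 0; -0.1 0 0 0 0 0 0; -0.155 0 0 0 0 0 0; -0.155 0 0 0 0 0 0; -0.155 0 0 0 0 0 0",
)

```text
clock: 2.8
position: [0.4195, -0.0596, 0.2511]
ee_rot: [-0.002, -0.001, 1.0, 0.001]
contact_force: [1.4, 0.4, -0.8]
width: 0.0853
gripper_force: 0.0
```

Emit:
servo_tool(
  series="-0.004 -0.006 0.05 0 0 0 0; -0.008 -0.013 0.1 0 0 0 0; -0.008 -0.013 0.13 0 0 0 0; -0.008 -0.013 0.13 0 0 0 0; -0.008 -0.013 0.13 0 0 0 0",
)

```text
clock: 3.3
position: [0.4262, -0.073, 0.1231]
ee_rot: [-0.0, 0.0, 1.0, 0.0]
contact_force: [0.7, -0.1, 0.7]
width: 0.0855
gripper_force: 0.0
```

Run:
```python
from h import *
I={n:eyes.get_image(n) for n in ('top','side')}
a=np.hstack([cv2.resize(I[n][s],(400,400),interpolation=cv2.INTER_CUBIC) for n,s in (('top',np.s_[180:340,310:470]),('side',np.s_[170:330,240:400]))])
cv2.imwrite('pics/c2.png',a[:,:,::-1]); s=manip.get_state(); print(s['position'],s['qpos'])
```

```text
[ 0.42824497 -0.07369224  0.12453018] [-3.30869816e-01  1.14846237e-01  1.89683778e+00  7.40307129e-05
  1.12559392e+00 -1.90172478e+00]
```

View pics/c2.png

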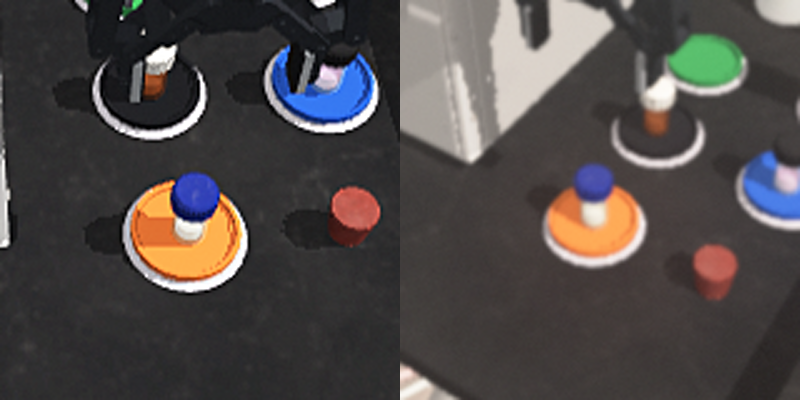

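The top view shows the two fingertips near (365,215) and (430,215), above and behind the blue-capped vial; I'll check them against the projected TCP.

Run:
```python
from h import *
for n in CI: print(n,proj(n,[[.428,-.0735,.1245],[.428,-.031,.137],[.428,-.116,.137],[.428,-.073,.051]]))
```

```text
top [[392.42318357 231.97518434]
 [365.05885391 228.62595446]
 [421.45315433 225.82200188]
 [387.43380077 257.4663983 ]]
side [[316.1678733  216.2646273 ]
 [297.51826119 203.48712279]
 [335.57889737 219.5777567 ]
 [316.64504062 243.09248003]]
```

Emit:
servo_tool(
  series="0 0 0.04 0 0 0 0; 0 0 0.07 0 0 0 0; 0 0 0.09 0 0 0 0; 0 0 0.09 0 0 0 0; 0 0 0.09 0 0 0 0.6",
  squeeze=30,
)

```text
clock: 3.9
position: [0.4285, -0.0738, 0.0339]
ee_rot: [0.001, -0.0, 1.0, -0.0]
contact_force: [0.5, -1.0, -0.2]
width: 0.0732
gripper_force: 0.0
```

Emit:
servo_tool(
  series="0 0 0 0 0 0 1; 0 0 0 0 0 0 1; 0 0 0 0 0 0 1; 0 0 0 0 0 0 1; 0 0 0 0 0 0 1",
)

```text
clock: 4.4
position: [0.4272, -0.0734, 0.0325]
ee_rot: [0.0, 0.0, 1.0, -0.0]
contact_force: [-0.1, 0.4, 0.4]
width: -0.0002
gripper_force: 0.0
```

Run:
```python
from h import *
I={n:eyes.get_image(n) for n in ('top','side')}
a=np.hstack([cv2.resize(I[n][s],(400,400),interpolation=cv2.INTER_CUBIC) for n,s in (('top',np.s_[180:300,330:450]),('side',np.s_[170:290,260:380]))])
cv2.imwrite('pics/c3.png',a[:,:,::-1]); s=manip.get_state(); print(s['position'],s['width'],s['gripper_force'],s['contact_force'])
```

```text
[ 0.42706544 -0.07339289  0.03233687] 0.00036659575709433134 0.0 [-0.78961023 -0.12960415 -0.37866374]
```

View pics/c3.png

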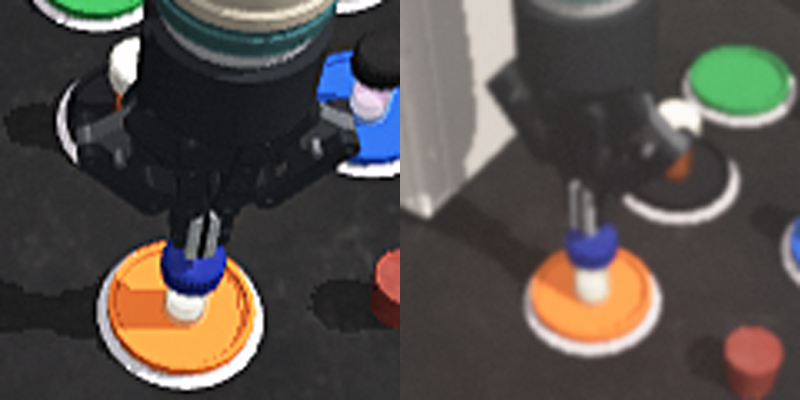

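The fingers closed on nothing. Both views show the shut tips (top about (391,258), side about (315,238)) above the rear of the blue cap, so I'll triangulate the real tip.

```bash
cat >> h.py <<'E'
def tri(pt,ps):
    A=np.zeros((3,3));b=np.zeros(3)
    for n,p in (('top',pt),('side',ps)):
        e,d=ray(n,p); d=d[0]/np.linalg.norm(d[0]); M=np.eye(3)-np.outer(d,d); A+=M; b+=M@e
    return np.linalg.solve(A,b)
E
python3 - <<'E'
from h import *
print(tri((391,257),(315,238)),tri((388,258),(317.2,242.4)))
for n in CI: print(n,proj(n,[[.427,-.0734,.0325],[.427,-.0734,.062],[.427,-.0734,.09]]))
s=manip.get_state(); print(s['qpos'])
I={n:eyes.get_image(n) for n in ('top','side')}
a=np.hstack([cv2.resize(I[n][s],(400,480),interpolation=cv2.INTER_NEAREST) for n,s in (('top',np.s_[228:276,368:408]),('side',np.s_[218:266,298:338]))])
cv2.imwrite('pics/c4.png',a[:,:,::-1])
E
```

```text
[ 0.41696603 -0.07530139  0.07409373] [ 0.42735899 -0.07387379  0.05264455]
top [[386.68663025 263.78484604]
 [388.41454549 254.41209856]
 [390.15578863 244.96705641]]
side [[316.70292239 249.72419119]
 [316.43912036 239.66639433]
 [316.17585744 229.62915193]]
[-3.31118747e-01  2.26372929e-01  2.03431322e+00  1.07186204e-04
  8.80820165e-01 -1.90188714e+00]
```

View pics/c4.png

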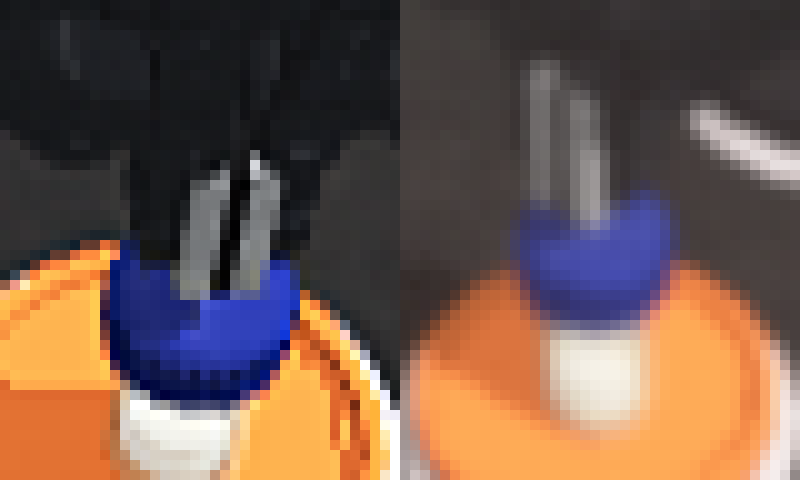

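The enlarged view confirms it: the shut pad ends (top about (390,258), side about (315.5,240)) lie over the cap top, roughly 30 mm higher than the reported TCP. I'll raise the gripper and check the offset against a clear background.

Emit:
servo_tool(
  series="0 0 -0.04 0 0 0 1; 0 0 -0.06 0 0 0 1; 0 0 -0.06 0 0 0 1; 0 0 -0.06 0 0 0 1",
)

```text
clock: 5.0
position: [0.4269, -0.0733, 0.0922]
ee_rot: [0.0, 0.0, 1.0, -0.0]
contact_force: [0.2, 0.6, -0.1]
width: -0.0002
gripper_force: 0.0
```

Run:
```python
from h import *
print(tri((390,257.8),(315.5,239.7)))
p=manip.get_state()['position'];print(p)
for n in CI: print(n,proj(n,[p,p+[0,0,.03]]))
I={n:eyes.get_image(n) for n in ('top','side')}
a=np.hstack([cv2.resize(I[n][s],(400,480),interpolation=cv2.INTER_NEAREST) for n,s in (('top',np.s_[218:266,368:408]),('side',np.s_[194:242,298:338]))])
cv2.imwrite('pics/c5.png',a[:,:,::-1])
```

```text
[ 0.41960487 -0.0747467   0.06698524]
[ 0.42693143 -0.0733398   0.09221348]
top [[390.2658899  244.23452526]
 [392.26015098 233.41252364]]
side [[316.10923474 228.82356613]
 [315.80968109 217.45060467]]
```

View pics/c5.png

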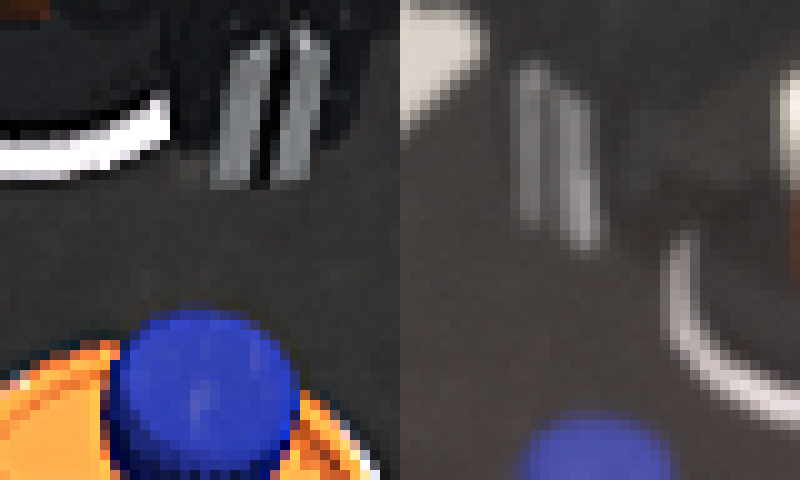

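The shut pad ends are at top (394.2,236.8) and side (313.8,217.8), against clear background.

Run:
```python
from h import *
t=tri((394.2,236.8),(313.8,217.8)); print(t,proj('top',t),proj('side',t))
```

```text
[ 0.41763911 -0.07446847  0.1281644 ] [[394.29599283 236.21934124]] [[313.51354414 218.17802001]]
```

The tips really are about 34 mm higher than reported in z, with xy correct within 2 mm. I'll open and go down with that offset, in small steps near the end.

Emit:
servo_tool(
  series="0 0 0 0 0 0 0; 0 0 0 0 0 0 0; 0 0 0 0 0 0 0; 0 0 0 0 0 0 0; 0 0 0 0 0 0 0",
)

```text
clock: 5.6
position: [0.427, -0.0734, 0.0922]
ee_rot: [-0.0, 0.0, 1.0, 0.0]
contact_force: [-0.4, 0.3, 0.6]
width: 0.0722
gripper_force: 0.0
```

Emit:
servo_tool(
  series="0 0 0.03 0 0 0 0; 0 0 0.055 0 0 0 0; 0 0 0.075 0 0 0 0; 0 0 0.09 0 0 0 0; 0 0 0.09 0 0 0 0",
)

```text
clock: 6.1
position: [0.4254, -0.0728, 0.0007]
ee_rot: [-0.002, 0.0, 1.0, 0.001]
contact_force: [-0.2, 0.4, 0.6]
width: 0.0855
gripper_force: 0.0
```

Emit:
servo_tool(
  series="0 0 0 0 0 0 1; 0 0 0 0 0 0 1; 0 0 0 0 0 0 1; 0 0 0 0 0 0 1; 0 0 0 0 0 0 1",
)

```text
clock: 6.6
position: [0.4278, -0.0736, 0.0032]
ee_rot: [0.001, -0.0, 1.0, -0.0]
contact_force: [-1.2, 0.1, 5.2]
width: 0.0294
gripper_force: 29.4
```

Emit:
servo_tool(
  series="0 0 -0.03 0 0 0 1; 0 0 -0.06 0 0 0 1; 0 0 -0.09 0 0 0 1; 0 0 -0.1 0 0 0 1; 0 0 -0.1 0 0 0 1",
)

```text
clock: 7.1
position: [0.4281, -0.0737, 0.1034]
ee_rot: [0.002, 0.0, 1.0, -0.001]
contact_force: [-0.7, -0.2, 0.0]
width: 0.0295
gripper_force: 30.0
```

Emit:
servo_tool(
  series="-0.04 0.005 0 0 0 0 1; -0.08 0.01 0 0 0 0 1; -0.12 0.015 0 0 0 0 1; -0.16 0.02 0 0 0 0 1; -0.2 0.0225 0 0 0 0 1",
)

```text
clock: 7.6
position: [0.6271, -0.0501, 0.0995]
ee_rot: [-0.002, -0.0, 1.0, 0.001]
contact_force: [0.1, -0.3, -0.7]
width: 0.0297
gripper_force: 30.0
```

Emit:
servo_tool(
  series="-0.02 0 0 0 0 0 1; -0.037 0 0 0 0 0 1; -0.037 0 0 0 0 0 1; -0.037 0 0 0 0 0 1; -0.037 0 0 0 0 0 1",
)

```text
clock: 8.1
position: [0.6622, -0.0508, 0.1012]
ee_rot: [-0.001, 0.0, 1.0, 0.0]
contact_force: [-0.6, -0.2, -0.6]
width: 0.0297
gripper_force: 30.0
```

```bash
cat > look.py <<'E'
from h import *
import sys
I={n:eyes.get_image(n) for n in ('top','side')}
a=np.hstack([cv2.resize(I[n][s],(400,500),interpolation=cv2.INTER_CUBIC) for n,s in (('top',np.s_[110:310,320:480]),('side',np.s_[140:300,290:418+0]))])
cv2.imwrite(f'pics/{sys.argv[1]}.png',a[:,:,::-1]); s=manip.get_state(); print(s['position'].round(4),s['width'],s['gripper_force'],s['clock'])
E
python3 look.py c6
```

```text
[ 0.6628 -0.0509  0.1021] 0.02953881023099781 29.974860548973083 8.2
```

View pics/c6.png

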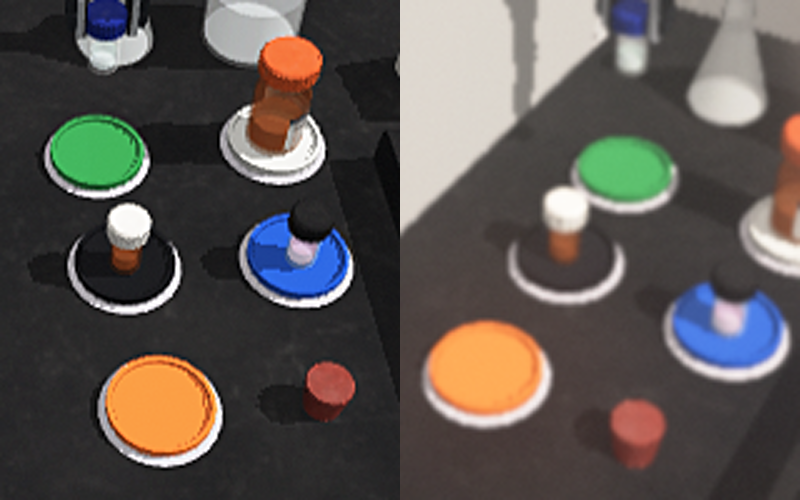

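The blue vial is held upright over the green dish: its bottom is at about top (361,137) and side (364,162). The orange dish is now clear.

Run:
```python
from h import *
for n in CI: print(n,proj(n,[[.6628,-.0509,.107],[.665,-.0508,.107]]))
I={n:eyes.get_image(n) for n in ('top','side')}
for n,p in (('top',(384,272)),('side',(318,259))): print(plate(I[n],n,p))
pt,st=blob(I['top'],*HSV['blue'],(362,118),16); ps,ss=blob(I['side'],*HSV['blue'],(364,146),14); print(pt,st,ps,ss,tri(pt,ps),cast('top',pt,.15),cast('side',ps,.15))
```

```text
top [[361.3951736  133.88756532]
 [361.22155914 133.06660301]]
side [[363.09116726 161.19804253]
 [363.49045183 160.7400577 ]]
(array([ 0.42641216, -0.07104232]), 120)
(array([ 0.42881073, -0.07345648]), 120)
[362.30472103 116.53648069] [355 109  16  16 233] [363.58823529 145.2745098 ] [359 142   9   8  51] [ 0.66074727 -0.05003374  0.15104311] [[ 0.66169218 -0.05015076]] [[ 0.66257064 -0.04925309]]
```

Emit:
servo_tool(
  series="-0.002 0 0.04 0 0 0 1; -0.002 0 0.07 0 0 0 1; -0.002 0 0.09 0 0 0 1; -0.002 0 0.098 0 0 0 1; -0.002 0 0.0985 0 0 0 1",
)

```text
clock: 8.8
position: [0.6659, -0.0509, 0.0042]
ee_rot: [0.0, 0.0, 1.0, 0.0]
contact_force: [-0.3, 0.1, 0.4]
width: 0.0298
gripper_force: 30.1
```

Emit:
servo_tool(
  series="0 0 0 0 0 0 1; 0 0 0.001 0 0 0 1; 0 0 0.001 0 0 0 0.6; 0 0 0.001 0 0 0 0.4; 0 0 0.001 0 0 0 0",
)

```text
clock: 9.3
position: [0.6662, -0.0509, 0.0031]
ee_rot: [0.0, 0.0, 1.0, 0.0]
contact_force: [0.4, 0.8, -0.1]
width: 0.0623
gripper_force: 0.0
```

Emit:
servo_tool(
  series="0 0 0 0 0 0 0; 0 0 0 0 0 0 0; 0 0 0 0 0 0 0; 0 0 0 0 0 0 0; 0 0 0 0 0 0 0",
)

```text
clock: 9.8
position: [0.6661, -0.0509, 0.0028]
ee_rot: [-0.0, 0.0, 1.0, 0.0]
contact_force: [0.2, -0.6, 0.0]
width: 0.0848
gripper_force: 0.0
```

Emit:
servo_tool(
  series="0 0 -0.03 0 0 0 0; 0 0 -0.07 0 0 0 0; 0 0 -0.11 0 0 0 0; 0 0 -0.15 0 0 0 0; 0 0 -0.15 0 0 0 0",
)

```text
clock: 10.3
position: [0.6703, -0.0516, 0.16]
ee_rot: [0.007, -0.0, 1.0, -0.001]
contact_force: [0.6, -0.0, 0.7]
width: 0.0856
gripper_force: 0.0
```

Emit:
servo_tool(
  series="-0.002 -0.04 0 0 0 0 0; -0.004 -0.08 0 0 0 0 0; -0.006 -0.12 0 0 0 0 0; -0.006 -0.1455 0 0 0 0 0; -0.006 -0.1455 0 0 0 0 0",
)

```text
clock: 10.8
position: [0.6715, -0.2006, 0.1516]
ee_rot: [-0.001, 0.002, 1.0, -0.001]
contact_force: [-0.1, 0.7, -0.3]
width: 0.0856
gripper_force: 0.0
```

Emit:
servo_tool(
  series="0 0 0 0 0 0 0; 0 0 0 0 0 0 0",
)

```text
clock: 11.0
position: [0.6718, -0.1952, 0.1524]
ee_rot: [-0.0, -0.0, 1.0, 0.001]
contact_force: [0.7, -0.6, -0.4]
width: 0.0852
gripper_force: 0.0
```

```bash
python3 look.py c7
python3 - <<'E'
from h import *
I=eyes.get_image('top'); c,s=blob(I,(108,120,40),(130,255,230),(361,160),16); print(c,s,cast('top',c,.051))
E
```

```text
[ 0.672  -0.1949  0.1527] 0.08551890473098725 0.0 11.1
[359.35680751 153.90140845] [352 146  16  16 213] [[ 0.66597659 -0.05017381]]
```

View pics/c7.png

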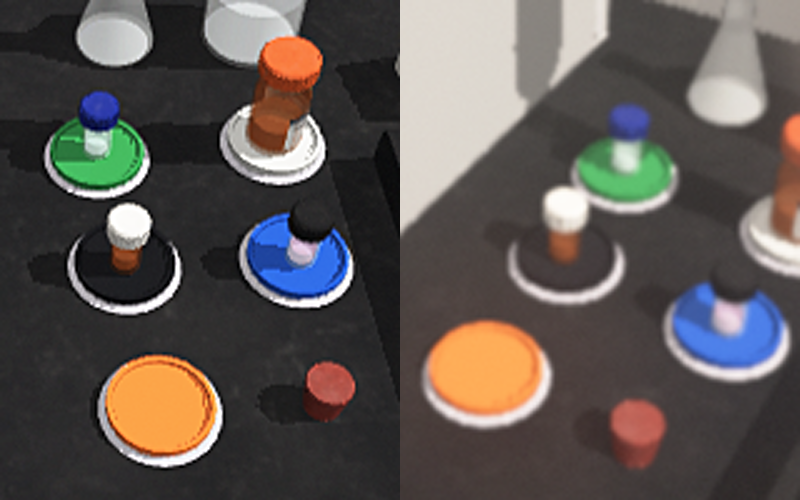

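The blue vial stands upright in the green dish, its cap at top (359,154). Next is the bottle.

Emit:
servo_tool(
  series="0 0 0.04 0 0 0 0; 0 0 0.075 0 0 0 0; 0 0 0.1 0 0 0 0; 0 0 0.118 0 0 0 0; 0 0 0.118 0 0 0 0",
  squeeze=60,
)

```text
clock: 11.65
position: [0.6698, -0.1945, 0.0316]
ee_rot: [-0.003, -0.001, 1.0, 0.001]
contact_force: [-0.5, -0.1, -0.5]
width: 0.0854
gripper_force: 0.0
```

Emit:
servo_tool(
  series="0 0 0 0 0 0 1; 0 0 0 0 0 0 1; 0 0 0 0 0 0 1; 0 0 0 0 0 0 1; 0 0 0 0 0 0 1",
)

```text
clock: 12.15
position: [0.6735, -0.1967, 0.037]
ee_rot: [0.002, 0.0, 1.0, -0.0]
contact_force: [0.1, 1.7, 5.7]
width: 0.0448
gripper_force: 61.5
```

Emit:
servo_tool(
  series="0 0 -0.03 0 0 0 1; 0 0 -0.06 0 0 0 1; 0 0 -0.09 0 0 0 1; 0 0 -0.1 0 0 0 1; 0 0 -0.1 0 0 0 1",
)

```text
clock: 12.65
position: [0.6729, -0.1968, 0.1364]
ee_rot: [0.002, 0.0, 1.0, -0.001]
contact_force: [0.6, -0.6, -2.3]
width: 0.0444
gripper_force: 61.7
```

Emit:
servo_tool(
  series="0.035 0.0175 0 0 0 0 1; 0.07 0.035 0 0 0 0 1; 0.105 0.0525 0 0 0 0 1; 0.14 0.07 0 0 0 0 1; 0.175 0.0875 0 0 0 0 1",
)

```text
clock: 13.15
position: [0.4939, -0.1076, 0.1324]
ee_rot: [-0.002, 0.0, 1.0, 0.001]
contact_force: [0.5, -0.1, -1.5]
width: 0.0446
gripper_force: 61.7
```

Emit:
servo_tool(
  series="0.035 0.0175 0 0 0 0 1; 0.06 0.03 0 0 0 0 1; 0.07 0.035 0 0 0 0 1; 0.07 0.035 0 0 0 0 1; 0.07 0.035 0 0 0 0 1",
)

```text
clock: 13.65
position: [0.4284, -0.0745, 0.1345]
ee_rot: [0.001, 0.0, 1.0, -0.0]
contact_force: [0.5, -0.4, -1.6]
width: 0.0445
gripper_force: 61.8
```

```bash
python3 look.py c8
python3 - <<'E'
from h import *
I={n:eyes.get_image(n) for n in ('top','side')}
p=manip.get_state()['position']
c={n:blob(I[n],(3,150,185),(16,255,255),proj(n,[*p[:2],p[2]+.053])[0],20) for n in I}
print(p,c,tri(c['top'][0],c['side'][0]))
E
```

```text
[ 0.4288 -0.0747  0.1347] 0.04479971896542862 61.76976442337036 13.75
[ 0.4283016  -0.07453262  0.13458365] {'top': (array([398.88062016, 206.70387597]), array([384, 194,  31,  29, 645], dtype=int32)), 'side': (array([314.73731343, 191.14328358]), array([304, 181,  20,  22, 335], dtype=int32))} [ 0.42457477 -0.07506934  0.18943054]
```

View pics/c8.png

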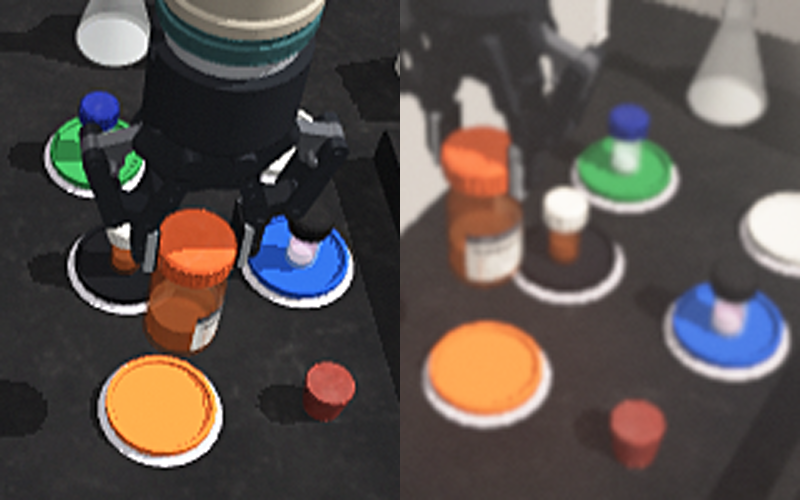

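The bottle hangs upright over the orange dish; its base projects just behind the dish in the top view because it is 0.1 m up. I'll lower it.

Emit:
servo_tool(
  series="0 0.0015 0.04 0 0 0 1; 0 0.0015 0.07 0 0 0 1; 0 0.0015 0.09 0 0 0 1; 0 0.0015 0.096 0 0 0 1; 0 0.0015 0.097 0 0 0 1",
)

```text
clock: 14.35
position: [0.4275, -0.0726, 0.0375]
ee_rot: [-0.0, 0.0, 1.0, 0.0]
contact_force: [0.3, -0.3, -1.7]
width: 0.0448
gripper_force: 61.9
```

Emit:
servo_tool(
  series="0 0 0.001 0 0 0 1; 0 0 0.001 0 0 0 1",
)

```text
clock: 14.55
position: [0.428, -0.0727, 0.0373]
ee_rot: [0.001, 0.0, 1.0, -0.0]
contact_force: [0.2, -0.2, -1.8]
width: 0.0447
gripper_force: 61.9
```

Emit:
servo_tool(
  series="0 0 0.001 0 0 0 1; 0 0 0.0015 0 0 0 1; 0 0 0.0015 0 0 0 1; 0 0 0.0015 0 0 0 1",
)

```text
clock: 14.95
position: [0.4281, -0.0727, 0.0369]
ee_rot: [0.001, 0.0, 1.0, -0.0]
contact_force: [-1.0, 1.5, 8.0]
width: 0.0445
gripper_force: 62.7
```

Emit:
servo_tool(
  series="0 0 0.001 0 0 0 1; 0 0 0.001 0 0 0 1; 0 0 0.001 0 0 0 1",
)

```text
clock: 15.25
position: [0.4284, -0.0727, 0.0369]
ee_rot: [0.002, 0.0, 1.0, -0.0]
contact_force: [-3.4, 1.5, 16.5]
width: 0.0445
gripper_force: 63.9
```

Emit:
servo_tool(
  series="0 0 -0.0015 0 0 0 1; 0 0 -0.0015 0 0 0 0.6; 0 0 -0.0015 0 0 0 0.4; 0 0 -0.0015 0 0 0 0; 0 0 -0.0015 0 0 0 0",
)

```text
clock: 15.75
position: [0.4269, -0.0723, 0.0356]
ee_rot: [-0.0, 0.0, 1.0, 0.0]
contact_force: [0.2, -0.7, 0.4]
width: 0.0783
gripper_force: 0.0
```

Emit:
servo_tool(
  series="0 0 0 0 0 0 0; 0 0 0 0 0 0 0; 0 0 0 0 0 0 0; 0 0 0 0 0 0 0; 0 0 -0.02 0 0 0 0",
)

```text
clock: 16.25
position: [0.4248, -0.0717, 0.0542]
ee_rot: [-0.003, 0.0, 1.0, 0.001]
contact_force: [0.8, 0.1, 0.1]
width: 0.0854
gripper_force: 0.0
```

Emit:
servo_tool(
  series="0 0 -0.03 0 0 0 0; 0 0 -0.065 0 0 0 0; 0 0 -0.1 0 0 0 0; 0 0 -0.1 0 0 0 0; 0 0 -0.1 0 0 0 0",
)

```text
clock: 16.75
position: [0.4273, -0.0725, 0.1563]
ee_rot: [0.001, 0.0, 1.0, -0.0]
contact_force: [-0.0, 0.5, 0.0]
width: 0.0853
gripper_force: 0.0
```

Emit:
servo_tool(
  series="-0.04 0.004 0 0 0 0 0; -0.08 0.008 0 0 0 0 0; -0.115 0.0115 0 0 0 0 0; -0.123 0.0115 0 0 0 0 0; -0.123 0.0115 0 0 0 0 0",
)

```text
clock: 17.25
position: [0.5497, -0.0606, 0.1535]
ee_rot: [-0.002, -0.0, 1.0, 0.0]
contact_force: [-0.7, -0.3, -0.1]
width: 0.0853
gripper_force: 0.0
```

```bash
python3 look.py c9
```

```text
[ 0.5479 -0.0606  0.1543] 0.0850359197429015 0.0 17.35
```

View pics/c9.png

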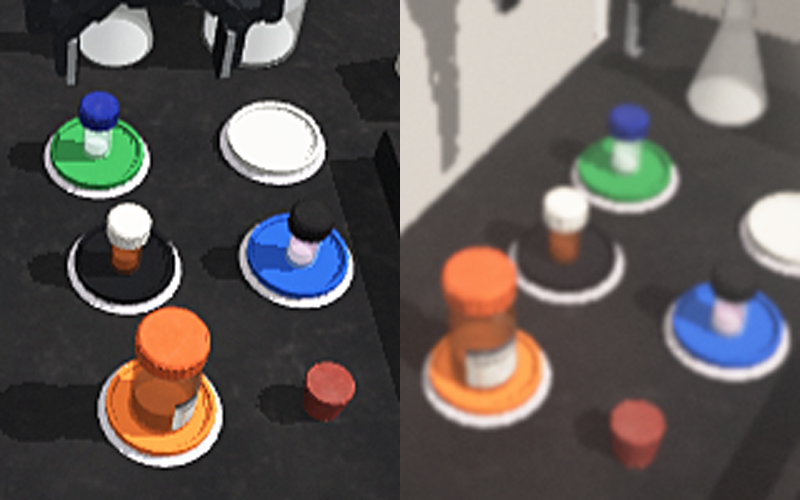

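The bottle stands upright in the orange dish, cap near top (389,246), and the white dish is free. Next is the white-capped vial.

Emit:
servo_tool(
  series="-0.002 0 0.045 0 0 0 0; -0.002 0 0.09 0 0 0 0; -0.002 0 0.125 0 0 0 0; -0.002 0 0.145 0 0 0 0; -0.002 0 0.152 0 0 0 0",
  squeeze=30,
)

```text
clock: 17.85
position: [0.5481, -0.0604, 0.0016]
ee_rot: [-0.003, 0.0, 1.0, 0.001]
contact_force: [0.7, -0.8, 0.5]
width: 0.0854
gripper_force: 0.0
```

Emit:
servo_tool(
  series="0 0 0 0 0 0 0.5; 0 0 0 0 0 0 1; 0 0 0 0 0 0 1; 0 0 0 0 0 0 1; 0 0 0 0 0 0 1",
)

```text
clock: 18.35
position: [0.5531, -0.0611, 0.0053]
ee_rot: [0.001, 0.0, 1.0, -0.0]
contact_force: [-0.6, -0.4, 7.2]
width: 0.0297
gripper_force: 29.5
```

Emit:
servo_tool(
  series="0 0 0 0 0 0 1; 0 0 -0.03 0 0 0 1; 0 0 -0.065 0 0 0 1; 0 0 -0.1 0 0 0 1; 0 0 -0.1 0 0 0 1",
)

```text
clock: 18.85
position: [0.556, -0.0617, 0.109]
ee_rot: [0.005, -0.0, 1.0, -0.001]
contact_force: [1.2, -0.3, -0.4]
width: 0.03
gripper_force: 30.1
```

Emit:
servo_tool(
  series="-0.03 -0.034 0 0 0 0 1; -0.06 -0.068 0 0 0 0 1; -0.09 -0.102 0 0 0 0 1; -0.115 -0.136 0 0 0 0 1; -0.115 -0.136 0 0 0 0 1",
)

```text
clock: 19.35
position: [0.67, -0.2021, 0.1019]
ee_rot: [0.001, 0.002, 1.0, -0.001]
contact_force: [-0.2, 0.3, -1.5]
width: 0.0297
gripper_force: 30.1
```

Emit:
servo_tool(
  series="0 0 0 0 0 0 1; 0 0 0 0 0 0 1",
)

```text
clock: 19.55
position: [0.6658, -0.1958, 0.1028]
ee_rot: [-0.001, -0.0, 1.0, 0.001]
contact_force: [-0.7, 0.1, -1.0]
width: 0.0296
gripper_force: 30.1
```

Run:
```python
from h import *
I={n:eyes.get_image(n) for n in ('top','side')}
s=manip.get_state();p=s['position'];print(p,s['width'])
for n,q in (('top',(430,167)),('side',(418,213))): print(plate(I[n],n,q))
c={n:blob(I[n],*HSV['white'],proj(n,[*p[:2],p[2]+.05])[0],13) for n in I}
print(c,tri(c['top'][0],c['side'][0]),[cast(n,c[n][0],.151) for n in I])
a=np.hstack([cv2.resize(I[n][s],(400,480),interpolation=cv2.INTER_CUBIC) for n,s in (('top',np.s_[90:210,380:480]),('side',np.s_[130:250,370:470]))])
cv2.imwrite('pics/c10.png',a[:,:,::-1])
```

```text
[ 0.66612007 -0.19555789  0.10364221] 0.029539857008561987
(array([ 0.66807383, -0.19518303]), 120)
(array([ 0.67137597, -0.19816603]), 120)
{'top': (array([443.25539568, 111.29496403]), array([435,  96,  18,  27, 278], dtype=int32)), 'side': (array([428.34946237, 161.78494624]), array([419, 149,  19,  26, 372], dtype=int32))} [ 0.66930242 -0.19749772  0.15076976] [array([[ 0.66503735, -0.19573943]]), array([[ 0.67375972, -0.1975363 ]])]
```

View pics/c10.png

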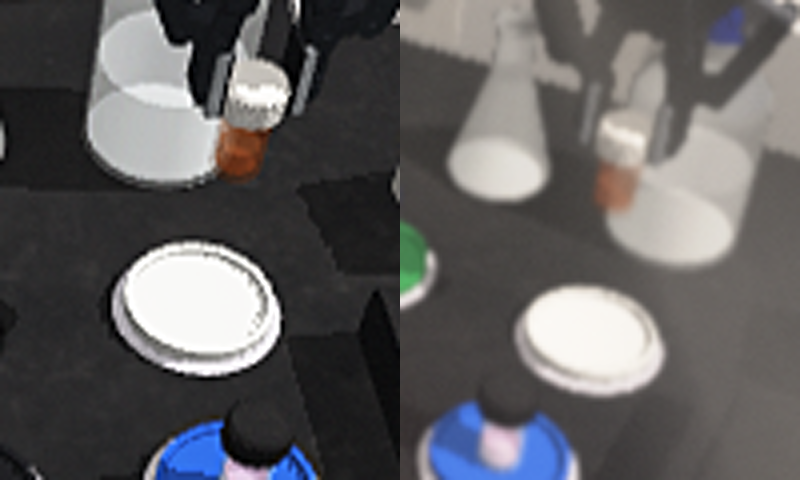

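The white vial is held upright (top (443,110), side (425,165)), and the white dish is clear at about (.6697,-.1967). I'll lower it.

Emit:
servo_tool(
  series="-0.003 -0.001 0.04 0 0 0 1; -0.003 -0.001 0.07 0 0 0 1; -0.003 -0.001 0.09 0 0 0 1; -0.003 -0.001 0.096 0 0 0 1; -0.003 -0.001 0.0975 0 0 0 1",
)

```text
clock: 20.15
position: [0.6697, -0.197, 0.0064]
ee_rot: [-0.0, -0.0, 1.0, 0.0]
contact_force: [0.4, 0.2, -0.2]
width: 0.0297
gripper_force: 30.2
```

Emit:
servo_tool(
  series="0 0 0.001 0 0 0 1; 0 0 0.001 0 0 0 1; 0 0 0.001 0 0 0 1",
)

```text
clock: 20.45
position: [0.6708, -0.1982, 0.0065]
ee_rot: [0.001, -0.0, 1.0, -0.0]
contact_force: [-0.7, 0.5, -0.6]
width: 0.0302
gripper_force: 30.2
```

Emit:
servo_tool(
  series="0 0 0.001 0 0 0 1; 0 0 0.001 0 0 0 1; 0 0 0.001 0 0 0 1",
)

```text
clock: 20.75
position: [0.6707, -0.1981, 0.0053]
ee_rot: [0.001, 0.0, 1.0, -0.0]
contact_force: [-0.2, 0.1, 4.8]
width: 0.0295
gripper_force: 30.5
```

Emit:
servo_tool(
  series="0 0 -0.0005 0 0 0 0.6; 0 0 -0.0005 0 0 0 0.4; 0 0 -0.0005 0 0 0 0; 0 0 -0.0005 0 0 0 0; 0 0 -0.0005 0 0 0 0",
)

```text
clock: 21.25
position: [0.6699, -0.1979, 0.0045]
ee_rot: [-0.0, 0.0, 1.0, 0.0]
contact_force: [0.1, 0.2, -0.6]
width: 0.0854
gripper_force: 0.0
```

Emit:
servo_tool(
  series="0 0 0 0 0 0 0; 0 0 0 0 0 0 0; 0 0 0 0 0 0 0; 0 0 -0.02 0 0 0 0; 0 0 -0.05 0 0 0 0",
)

```text
clock: 21.75
position: [0.6682, -0.1972, 0.0529]
ee_rot: [-0.002, 0.0, 1.0, 0.001]
contact_force: [0.2, 0.3, 1.1]
width: 0.0853
gripper_force: 0.0
```

Emit:
servo_tool(
  series="0 0 -0.04 0 0 0 0; 0 0 -0.07 0 0 0 0; 0.04 0.001 -0.07 0 0 0 0; 0.08 0.002 -0.07 0 0 0 0; 0.12 0.0035 -0.07 0 0 0 0",
)

```text
clock: 22.25
position: [0.5489, -0.1943, 0.125]
ee_rot: [0.0, -0.0, 1.0, -0.0]
contact_force: [-0.0, -0.1, 0.1]
width: 0.0855
gripper_force: 0.0
```

Emit:
servo_tool(
  series="0 0 0 0 0 0 0; 0 0 0 0 0 0 0; 0 0 0 0 0 0 0",
)

```text
clock: 22.55
position: [0.5516, -0.1949, 0.1253]
ee_rot: [0.001, 0.0, 1.0, -0.0]
contact_force: [0.6, -0.3, 0.5]
width: 0.0856
gripper_force: 0.0
```

Run:
```python
from h import *
I={n:eyes.get_image(n) for n in ('top','side')}
print(manip.get_state()['position'])
c={n:blob(I[n],*HSV['black'],p,11) for n,p in (('top',(444,197)),('side',(396,231)))}
b={n:plate(I[n],n,p) for n,p in (('top',(439,213)),('side',(395,245)))}
w={n:blob(I[n],(0,0,0),(180,70,255),p,3) for n,p in (('top',(435,152)),)}
print(c,[cast(n,c[n][0],.051) for n in c],b)
a=np.hstack([cv2.resize(I[n][s],(400,480),interpolation=cv2.INTER_CUBIC) for n,s in (('top',np.s_[120:240,380:480]),('side',np.s_[150:270,370:470]))])
cv2.imwrite('pics/c11.png',a[:,:,::-1])
```

```text
[ 0.55156462 -0.1947666   0.12484476]
{'top': (array([444.3445122 , 196.07317073]), array([434, 186,  22,  21, 328], dtype=int32)), 'side': (array([394.54166667, 232.        ]), array([389, 226,  14,  10,  48], dtype=int32))} [array([[ 0.55092942, -0.19317272]]), array([[ 0.54051194, -0.19230011]])] {'top': (array([ 0.5478492 , -0.19010341]), 105), 'side': (array([ 0.5478653 , -0.19401301]), 110)}
```

View pics/c11.png

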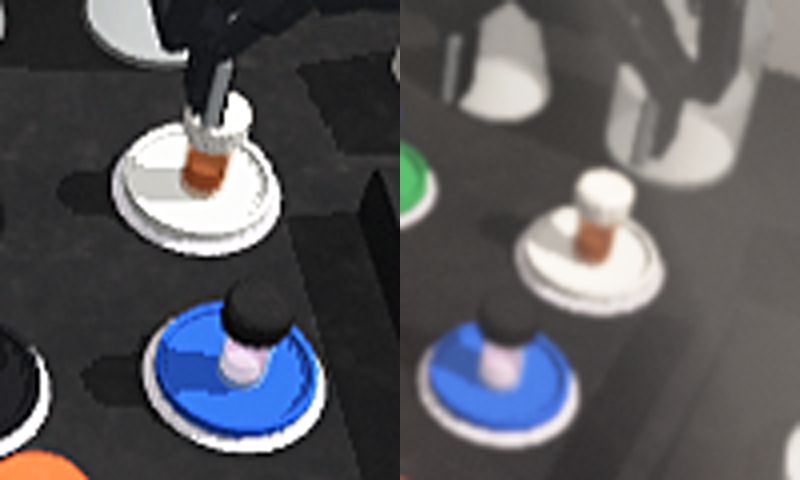

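The white vial stands upright and near-centred in the white dish (crop (203,188)). The black cap is at top (444.5,198); I'll grip it now.

Emit:
servo_tool(
  series="0.002 0.001 0.045 0 0 0 0; 0.002 0.001 0.085 0 0 0 0; 0.002 0.001 0.11 0 0 0 0; 0.002 0.001 0.121 0 0 0 0; 0.002 0.001 0.121 0 0 0 0",
)

```text
clock: 23.15
position: [0.5478, -0.193, 0.0021]
ee_rot: [-0.001, -0.0, 1.0, 0.001]
contact_force: [-0.8, -0.4, -0.3]
width: 0.0852
gripper_force: 0.0
```

Emit:
servo_tool(
  series="0 0 0 0 0 0 0.5; 0 0 0 0 0 0 1; 0 0 0 0 0 0 1; 0 0 0 0 0 0 1; 0 0 0 0 0 0 1",
)

```text
clock: 23.65
position: [0.5489, -0.1937, 0.005]
ee_rot: [0.001, 0.0, 1.0, -0.0]
contact_force: [0.1, 0.6, 4.7]
width: 0.03
gripper_force: 29.5
```

Emit:
servo_tool(
  series="0 0 0 0 0 0 1; 0 0 -0.03 0 0 0 1; 0 0 -0.065 0 0 0 1; 0 0 -0.1 0 0 0 1; 0 0 -0.1 0 0 0 1",
)

```text
clock: 24.15
position: [0.5515, -0.1951, 0.1089]
ee_rot: [0.005, -0.0, 1.0, -0.002]
contact_force: [0.3, 0.3, -0.2]
width: 0.0299
gripper_force: 29.9
```

Emit:
servo_tool(
  series="0 0.03 0 0 0 0 1; 0 0.07 0 0 0 0 1; 0 0.11 0 0 0 0 1; 0 0.131 0 0 0 0 1; 0 0.131 0 0 0 0 1",
)

```text
clock: 24.65
position: [0.5467, -0.0594, 0.1029]
ee_rot: [-0.001, -0.002, 1.0, 0.001]
contact_force: [-0.3, -0.6, 0.0]
width: 0.0297
gripper_force: 29.9
```

Emit:
servo_tool(
  series="0 0 0 0 0 0 1; 0 0 0 0 0 0 1; 0 0 0 0 0 0 1",
)

```text
clock: 24.95
position: [0.5481, -0.0635, 0.1035]
ee_rot: [-0.0, 0.001, 1.0, -0.0]
contact_force: [-0.2, -0.3, 0.0]
width: 0.0296
gripper_force: 29.9
```

Run:
```python
from h import *
I={n:eyes.get_image(n) for n in ('top','side')}
s=manip.get_state();print(s['position'],s['width'],s['gripper_force'])
for k,P in {'K':((370,216),(343,223)),'B':((439,213),(395,245))}.items(): print(k,[plate(I[n],n,p) for n,p in zip(I,P)])
a=np.hstack([cv2.resize(I[n][s],(400,480),interpolation=cv2.INTER_CUBIC) for n,s in (('top',np.s_[130:250,330:430]),('side',np.s_[140:260,290:390]))])
cv2.imwrite('pics/c12.png',a[:,:,::-1])
```

```text
[ 0.54808167 -0.06338167  0.1036279 ] 0.029833774590947715 29.921652674674988
K [(array([ 0.54960356, -0.06004239]), 68), (array([ 0.54965669, -0.06538107]), 58)]
B [(array([ 0.54844728, -0.19038843]), 120), (array([ 0.55037565, -0.19324167]), 120)]
```

View pics/c12.png

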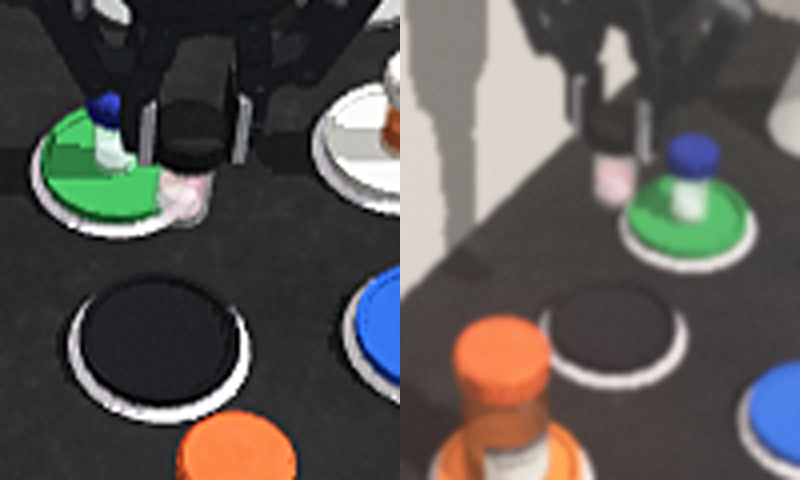

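The black vial is held upright above the black dish; its base is at about top (376,183) and side (343,191).

Emit:
servo_tool(
  series="-0.002 0.001 0.04 0 0 0 1; -0.002 0.001 0.07 0 0 0 1; -0.002 0.001 0.09 0 0 0 1; -0.002 0.001 0.096 0 0 0 1; -0.002 0.001 0.0975 0 0 0 1",
)

```text
clock: 25.55
position: [0.5498, -0.0617, 0.0058]
ee_rot: [-0.001, 0.0, 1.0, 0.0]
contact_force: [0.7, 0.4, -0.2]
width: 0.0299
gripper_force: 30.0
```

Emit:
servo_tool(
  series="0 0 0.001 0 0 0 1; 0 0 0.001 0 0 0 1; 0 0 0.001 0 0 0 1",
)

```text
clock: 25.85
position: [0.5509, -0.0616, 0.0064]
ee_rot: [0.001, 0.0, 1.0, -0.0]
contact_force: [0.3, 0.0, 0.8]
width: 0.0298
gripper_force: 30.0
```

Emit:
servo_tool(
  series="0 0 0.0005 0 0 0 1; 0 0 0.0005 0 0 0 1; 0 0 0.0005 0 0 0 1",
)

```text
clock: 26.15
position: [0.5503, -0.0614, 0.0051]
ee_rot: [0.0, -0.0, 1.0, -0.0]
contact_force: [-0.1, 0.1, 2.7]
width: 0.0296
gripper_force: 30.0
```

Emit:
servo_tool(
  series="0 0 0 0 0 0 0.6; 0 0 0 0 0 0 0.4; 0 0 0 0 0 0 0; 0 0 0 0 0 0 0; 0 0 0 0 0 0 0",
)

```text
clock: 26.65
position: [0.55, -0.0614, 0.0047]
ee_rot: [-0.0, 0.0, 1.0, 0.0]
contact_force: [-0.2, 0.1, 0.4]
width: 0.0852
gripper_force: 0.0
```

Emit:
servo_tool(
  series="0 0 0 0 0 0 0; 0 0 0 0 0 0 0; 0 0 0 0 0 0 0; 0 0 -0.02 0 0 0 0; 0 0 -0.05 0 0 0 0",
)

```text
clock: 27.15
position: [0.5482, -0.061, 0.0536]
ee_rot: [-0.002, 0.0, 1.0, 0.001]
contact_force: [0.2, -0.2, 0.4]
width: 0.0855
gripper_force: 0.0
```

Emit:
servo_tool(
  series="0 0 -0.04 0 0 0 0; 0 0 -0.07 0 0 0 0; -0.04 0.004 -0.07 0 0 0 0; -0.08 0.008 -0.07 0 0 0 0; -0.116 0.0115 -0.07 0 0 0 0",
)

```text
clock: 27.65
position: [0.6678, -0.0498, 0.1256]
ee_rot: [0.001, 0.0, 1.0, -0.0]
contact_force: [0.0, -0.4, 0.2]
width: 0.0855
gripper_force: 0.0
```

Emit:
servo_tool(
  series="0 0 0 0 0 0 0; 0 0 0 0 0 0 0; 0 0 0 0 0 0 0; 0 0 0 0 0 0 0",
)

```text
clock: 28.05
position: [0.6647, -0.05, 0.1249]
ee_rot: [-0.0, 0.0, 1.0, 0.0]
contact_force: [-0.2, -0.3, -0.1]
width: 0.0856
gripper_force: 0.0
```

Emit:
servo_tool(
  series="0 0 0.045 0 0 0 0; 0 0 0.085 0 0 0 0; 0 0 0.11 0 0 0 0; 0 0 0.121 0 0 0 0; 0 0 0.121 0 0 0 0",
)

```text
clock: 28.55
position: [0.6645, -0.0498, 0.0027]
ee_rot: [-0.002, 0.0, 1.0, 0.0]
contact_force: [-0.0, 0.1, 0.4]
width: 0.0856
gripper_force: 0.0
```

Emit:
servo_tool(
  series="0 0 0 0 0 0 0.5; 0 0 0 0 0 0 1; 0 0 0 0 0 0 1; 0 0 0 0 0 0 1; 0 0 0 0 0 0 1",
)

```text
clock: 29.05
position: [0.667, -0.0501, 0.0052]
ee_rot: [0.001, 0.0, 1.0, -0.0]
contact_force: [-0.8, 0.1, 5.6]
width: 0.0299
gripper_force: 29.5
```

Emit:
servo_tool(
  series="0 0 0 0 0 0 1; 0 0 -0.03 0 0 0 1; 0 0 -0.065 0 0 0 1; 0 0 -0.1 0 0 0 1; 0 0 -0.1 0 0 0 1",
)

```text
clock: 29.55
position: [0.6698, -0.0505, 0.1095]
ee_rot: [0.005, -0.0, 1.0, -0.001]
contact_force: [0.9, 0.3, 0.2]
width: 0.03
gripper_force: 30.0
```

Emit:
servo_tool(
  series="0.023 -0.028 0 0 0 0 1; 0.046 -0.056 0 0 0 0 1; 0.069 -0.084 0 0 0 0 1; 0.092 -0.112 0 0 0 0 1; 0.1165 -0.142 0 0 0 0 1",
)

```text
clock: 30.05
position: [0.5479, -0.1922, 0.1026]
ee_rot: [-0.001, -0.0, 1.0, 0.0]
contact_force: [-0.1, -0.5, -0.9]
width: 0.0299
gripper_force: 30.0
```

Emit:
servo_tool(
  series="0 0 0 0 0 0 1; 0 0 0 0 0 0 1; 0 0 0 0 0 0 1; 0 0 0 0 0 0 1",
)

```text
clock: 30.45
position: [0.5501, -0.191, 0.1034]
ee_rot: [-0.0, -0.001, 1.0, 0.0]
contact_force: [0.8, 0.1, -0.5]
width: 0.0296
gripper_force: 30.1
```

Run:
```python
from h import *
I={n:eyes.get_image(n) for n in ('top','side')}
s=manip.get_state();p=s['position'];print(p,s['width'],s['gripper_force'])
c={n:blob(I[n],(108,120,40),(130,255,230),proj(n,[*p[:2],p[2]+.048])[0],15) for n in I}
print(c,tri(c['top'][0],c['side'][0]))
```

```text
[ 0.55008307 -0.19099501  0.10354602] 0.02950200752711778 30.05439519882202
{'top': (array([455.74253731, 159.50746269]), array([447, 150,  18,  19, 268], dtype=int32)), 'side': (array([401.33333333, 192.23931624]), array([396, 186,  12,  13, 117], dtype=int32))} [ 0.54551018 -0.19107489  0.15251199]
```

Dish target is (.5494,-.1918). The cap centre is at about (.547,-.191), so it shifts +0.001 in x and -0.0008 in y.

Emit:
servo_tool(
  series="-0.001 -0.001 0.04 0 0 0 1; -0.001 -0.001 0.07 0 0 0 1; -0.001 -0.001 0.09 0 0 0 1; -0.001 -0.001 0.096 0 0 0 1; -0.001 -0.001 0.0975 0 0 0 1",
)

```text
clock: 31.05
position: [0.5507, -0.1924, 0.0059]
ee_rot: [-0.0, -0.0, 1.0, 0.0]
contact_force: [0.7, 0.2, -0.2]
width: 0.0294
gripper_force: 30.1
```

Emit:
servo_tool(
  series="0 0 0.001 0 0 0 1; 0 0 0.001 0 0 0 1; 0 0 0.001 0 0 0 1",
)

```text
clock: 31.35
position: [0.5513, -0.1932, 0.0063]
ee_rot: [0.001, -0.0, 1.0, -0.0]
contact_force: [-0.7, 0.4, -0.2]
width: 0.03
gripper_force: 30.1
```

Emit:
servo_tool(
  series="0 0 0.0005 0 0 0 1; 0 0 0.0005 0 0 0 1; 0 0 0.0005 0 0 0 1",
)

```text
clock: 31.65
position: [0.5509, -0.1931, 0.0052]
ee_rot: [0.0, 0.0, 1.0, -0.0]
contact_force: [-0.0, 0.7, 2.4]
width: 0.0297
gripper_force: 30.2
```

Release, rise and retract for a clear view.

Emit:
servo_tool(
  series="0 0 0 0 0 0 0.6; 0 0 0 0 0 0 0.4; 0 0 0 0 0 0 0; 0 0 0 0 0 0 0; 0 0 0 0 0 0 0",
)

```text
clock: 32.15
position: [0.5505, -0.1928, 0.0047]
ee_rot: [-0.0, -0.0, 1.0, 0.0]
contact_force: [0.5, -0.1, 0.1]
width: 0.0851
gripper_force: 0.0
```

Emit:
servo_tool(
  series="0 0 0 0 0 0 0; 0 0 0 0 0 0 0; 0 0 0 0 0 0 0; 0 0 -0.02 0 0 0 0; 0 0 -0.05 0 0 0 0",
)

```text
clock: 32.65
position: [0.5488, -0.1921, 0.0535]
ee_rot: [-0.002, 0.0, 1.0, 0.001]
contact_force: [0.0, 0.2, 0.2]
width: 0.0854
gripper_force: 0.0
```

Emit:
servo_tool(
  series="0 0 -0.045 0 0 0 0; 0 0 -0.09 0 0 0 0; 0 0 -0.135 0 0 0 0; 0 0 -0.18 0 0 0 0; 0 0 -0.18 0 0 0 0",
)

```text
clock: 33.15
position: [0.5542, -0.1946, 0.2423]
ee_rot: [0.006, -0.0, 1.0, -0.003]
contact_force: [0.0, 0.0, 0.3]
width: 0.0855
gripper_force: 0.0
```

Emit:
servo_tool(
  series="0 0 0 0 0 0 0; 0 0 0 0 0 0 0; 0 0 0 0 0 0 0; 0 0 0 0 0 0 0; 0 0 0 0 0 0 0",
)

```text
clock: 33.65
position: [0.5502, -0.1927, 0.2337]
ee_rot: [-0.001, 0.0, 1.0, 0.0]
contact_force: [0.6, 0.1, 0.0]
width: 0.0853
gripper_force: 0.0
```

```bash
python3 look.py c13
python3 - <<'E'
from h import *
I={n:eyes.get_image(n) for n in ('top','side')}
P={'orange':((385,273),(318,260)),'black':((370,216),(343,223)),'blue':((439,213),(395,245)),'white':((430,167),(418,213))}
for k,q in P.items():
    print(k,[plate(I[n],n,p)[0].round(4) for n,p in zip(I,q)])
E
```

```text
[ 0.5504 -0.1928  0.2342] 0.0857255903149914 0.0 33.75
orange [array([ 0.4259, -0.0709]), array([ 0.4263, -0.075 ])]
black [array([ 0.5496, -0.06  ]), array([ 0.5491, -0.0656])]
blue [array([ 0.5479, -0.1901]), array([ 0.5483, -0.1939])]
white [array([ 0.6673, -0.1949]), array([ 0.6671, -0.1997])]
```

View pics/c13.png

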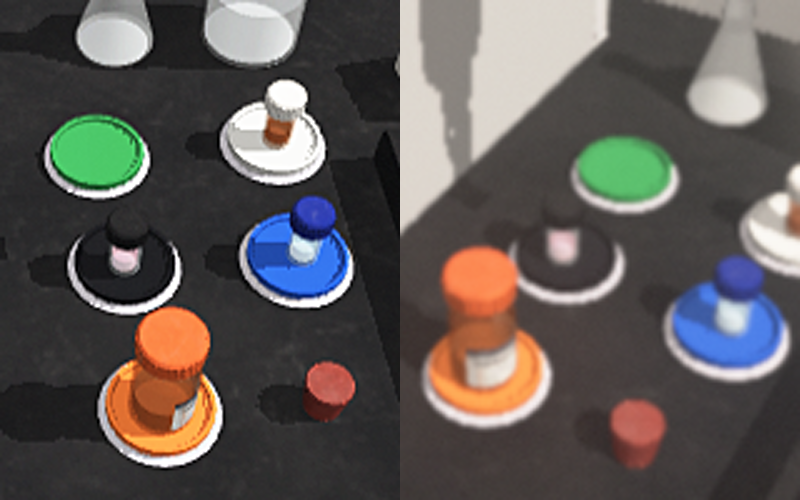

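All four samples stand upright and centred in their own dishes, the green dish is empty, and the gripper is clear at z 0.23.

```bash
python3 -c "
from rig import manip
print(manip.sign_off())"
```

```text
the job is handed in; nothing more can be done
None
```

I handed the job in at about 34 s: all four samples stand upright in the dishes of their cap colours, within about 3 mm of centre by my measurements, the green dish is empty and the gripper is clear; the hand-in gave no verdict.

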